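Switch the ball sorter to its other tray

ROBOT

A 7-joint arm with a two-finger parallel gripper is mounted at the origin on the work surface. World frame = base frame: x ahead of the robot, y to its left, z up, the work surface at z = 0. Lengths are in m, angles in rad, forces in N, time in s.
With the tool pointing down it reaches from about 0.4 to 0.85 m from the base axis. Payload 6.9 kg.
Tool frame: the origin (TCP) lies midway between the tips of the shut fingers; the grasp point (between the pads) lies behind it (ctrl.pinch_z is the z of the grasp point in the tool frame, in m); z points along the fingers, y is the line along which they close (so a half turn about z gives the same grasp; the last joint's range is limited). The gripper opens to 85 mm and grips with 20 to 120 N. Pads are 22 mm wide; open, the fingers measure 114 mm over their backs; the gripper's body (76 mm by 85 mm) begins 54 mm behind the grasp point. The pads swing forward as they close: fully open they stand 13 mm farther back than shut.
Start: joints at [1.444, 0.507, -0.238, 1.5, 0.126, 1.149, -0.155], TCP at [0.144, -0.608, 0.209] pointing down, gripper open.
Joint ranges: [-3.08, 3.08], [-0.24, 2.05], [-1.43, 1.35], [0, 2.5], [-1.52, 4.66], [0.17, 1.96], [-2.89, 2.89]. Speed limits (rad/s): [2.39, 2.39, 3.14, 3.14, 3.14, 3.14, 3.14].

INTERFACE

Orientations are given as a unit quaternion [w, x, y, z].
In Python, from station import ctrl, get_state, vision, ticket, models gives the robot as it stands. Calls block until the motion is done:
- ctrl.movep(position, orientation): joint-space move of the TCP to a pose.
- ctrl.movel(position, frame=None, max_speed=0.15): straight line of the TCP; frame=None keeps the orientation; max_speed is the mean speed in m/s.
- ctrl.set_joints(angles): joint-space move.
- ctrl.ungrasp() and ctrl.close_gripper(force=None): open the fingers fully, or close them until they stop; force is the grip in N (None keeps the last).
- ctrl.pause(seconds).
- ctrl.ik(position, orientation): joint angles nearest the present ones, or None.
- get_state(): the state.
- vision.grab_frame(name): name is "scene" or "top"; returns (picture, depth): 384x512x3 uint8, blue, green, red; 384x512 float32, m along the optical axis (not along the pixel's ray), 0 where there is no reading.
- vision.camera_info(name): a dict with "mtx" (3x3 intrinsics, pixels), "dist_coeffs" ([k1, k2, p1, p2, k3] as OpenCV has them; the pictures are not rectified), "R" (3x3) and "t" (3): a world point X has camera coordinates R X + t. Camera axes: x right, y down, z forward; pixel columns grow to the right and rows downward; lengths in m; the calibration is good to about 2 mm. A picture is of the moment at which its call begins. camera_info takes no time and is no camera call.
A pose or a line that the arm cannot do raises ctrl.Unreachable and nothing moves.
- ticket.close_job(): hands the job in; it is judged then, once.
Trained networks look in the newest picture that a camera, given by its name, has taken for a name from the list of things; names that differ only in an ending like _2 or _b are one class to them, and where a whole thing is asked for, a point or a joint stands for the part that bears it (a point fixed in the world has none). Each returns a list of dicts, best first, with "p" (0 to 1); they miss things now and then, are a little off and sometimes report something else, mostly with a low value. They report only what shows in the picture. A call takes as long as a camera call. They do not tell look-alikes from the thing itself.
- models.recognise(camera, target): "point" ([column, row] in pixels, amid what is visible of it).
- models.masks_of(camera, target): "mask" (384x512 bool, what is visible of it) and "point" ([column, row] in pixels, amid what is visible of it).
The state is a dict: "time": time; "qpos": joint angles; "qd": joint speeds; "tau": joint torques, N m; "tcp_pos": TCP position; "eef_rot": TCP orientation; "contact_force": force on the tool from outside, world axes, zero at the start; "wrist_torque": the same for the moment, N m; "width": finger opening in m; "gripper_force": force on a finger pad.
Only numpy, scipy, OpenCV 4.12 (cv2) and the standard library are available. Lean on these libraries where they do the work, as an engineer would, in place of code of your own. Each camera call takes 0.05 s, during which the arm holds its last target. There are 200 camera calls.

TASK

The ball sorter's seesaw gate is tipped to one side. With a fingertip press down its raised end so that it rocks over its pivot and stays tipped to the other side, and only then push the two waiting steel balls forward along their rails, so that both roll over the gate and down that other chute into its tray. Do not pick anything up, and leave everything else on the bench where it is.

Things in the scene. Friction and masses are not known exactly. Their poses are not given: they have to be found in the camera images.
- sorter: fixed ball sorter: aluminium base, two feed rods, a chute and grey tray at each side. Origin on the bench under the gate's pivot; x = way the balls feed (roughly away from the robot), y left, z up. Feed: two 8 mm rods 24 mm apart along x, from x -149 to -22 mm; hollows at x -125 and -85 mm (rod tops 133 mm high) hold a ball each. Chutes lead outwards from the gate's ends. No fixed part is above 140 mm
- feed_crest (a point): midway between the feed rods at their crest, level with their tops: x -62, z 135 mm in the sorter's frame, 23 mm beyond the front hollow and 2 mm above it. A ball whose centre is pushed past it rolls down on to the gate by itself. The rods rise 2 mm between the hollows too, and to 137 mm (tops) at their rear end; there are no side walls, the ball rides between the rods
- gate (a joint): tilt of the seesaw gate (rad), a 200 mm steel channel along the sorter's y, pivot along its x at 95 mm height. Positive: left (+y) end up, balls run right; negative: right end up, balls run left. Stops at +-0.25. Top-heavy (dark disc on its far side, to 78 mm above the pivot): about 1 N on the raised tab moves it; past level it falls to the other stop by itself and stays
- tab_left (a point): middle of the top of the gate's left finger tab, a flat 34 x 34 x 3 mm steel tab on the robot's side of the gate's left end (83 mm left of the pivot, 43 mm nearer the robot, 26 mm above the pivot when level); turns with the gate: about 141 mm high raised, 100 mm lowered
- tab_right (a point): the same for the right finger tab, 83 mm right of the pivot
- ball_rear_center (a point): centre of the rear waiting ball (the one nearer the robot): loose steel ball, 30 mm in diameter, about 110 g, resting on the rails; its centre is at about 144 mm height
- ball_front_center (a point): centre of the front waiting ball, the same, 40 mm further along the rails; pushing the rear ball forward also pushes it on
- tray_left (a point): middle of the rubber floor of the left tray, inside 84 mm (y) x 90 mm (x), walls to 68 mm height
- tray_right (a point): the same for the right tray
- bearing_race: loose steel bearing ring, 48 mm across, 16 mm high, lying flat near the feed; bystander; origin at its underside
- screw_jar: small closed jar, 48 mm across, 60 mm high, standing near the feed; bystander; origin at its underside
- screwdriver: screwdriver, 170 mm long, lying near the feed; bystander; origin at its underside
- socket: dark steel socket (plain cylinder), 28 mm across, 38 mm high, standing beyond the sorter; bystander; origin at its underside
- spacer: brass spacer, 20 mm across, 30 mm high, standing to the right of the feed; bystander; origin at its underside
- relay: black box-shaped relay, 40 x 30 x 25 mm, beyond the sorter; bystander; origin at its underside
Things that resemble listed ones, but are neither listed nor needed, are in the scene too. Leave any red look-alike of the part that bears ball_rear_center alone. What is shaped like the part that bears ball_front_center but purple or red is not meant.

How it is judged:
By the outcome, as a careful person would: the job done as asked, in the order asked, and still so for the second after the job is handed in, with the robot touching nothing.
It also fails if it takes over 45 s, if anything falls off the work surface, if the arm or the gripper's body presses on something with over 40 N, if the wrist force passes 120 N, or if a joint passes its speed limit or range.

## Working session

There is one attempt and no reset: what is moved stays moved. The work goes in short steps, each a Python script; the robot and the scene stay as the last script left them, time stands still between calls to the robot, and variables do not carry over. Pictures are saved under pics/ and viewed, at most 10 in all, crops included, and the job is handed in when it is done.

```bash
ls; mkdir -p pics; cat > h.py <<'E'
import numpy as np, cv2
from station import ctrl, get_state, vision, ticket, models
def ray(cam,px):
    c=vision.camera_info(cam); K=np.array(c["mtx"]);D=np.array(c["dist_coeffs"]);R=np.array(c["R"]);t=np.array(c["t"])
    u=cv2.undistortPoints(np.array([[px]],float),K,D)[0,0]
    return -R.T@t, R.T@np.array([u[0],u[1],1.0])
def at_z(cam,px,z):
    o,d=ray(cam,px); return o+d*(z-o[2])/d[2]
def at_depth(cam,px,dep):
    o,d=ray(cam,px); return o+d*dep
def proj(cam,X):
    c=vision.camera_info(cam)
    return cv2.projectPoints(np.array([X],float),cv2.Rodrigues(np.array(c["R"]))[0],np.array(c["t"],float),np.array(c["mtx"]),np.array(c["dist_coeffs"]))[0][0,0]
E
python3 - <<'E'
from h import *
np.set_printoptions(precision=3,suppress=True)
for c in("scene","top"):
    im,d=vision.grab_frame(c); cv2.imwrite(f"pics/{c}0.png",im); np.save(c+"0.npy",d)
    print(c,-np.array(vision.camera_info(c)["R"]).T@vision.camera_info(c)["t"])
    for n in["sorter","ball_rear_center","ball_front_center","tab_left","tab_right","tray_left","tray_right","feed_crest","gate","spacer","screw_jar","bearing_race","screwdriver"]:
        for r in models.recognise(c,n)[:4]:
            p=np.array(r["point"]); k=int(p[0]),int(p[1]); print(n,round(r["p"],2),p,at_depth(c,p,d[k[1],k[0]]))
print(get_state()["time"])
E
```

```text
pics
scene [ 0.841 -0.322  0.741]
sorter 0.74 [212.4 257.1] [ 0.533 -0.054  0.025]
sorter 0.61 [270.6 246.1] [ 0.644 -0.012  0.119]
ball_rear_center 0.5 [246.7 166.3] [0.445 0.181 0.028]
ball_front_center 0.57 [339.  277.4] [0.763 0.052 0.03 ]
ball_front_center 0.54 [265.4 187.9] [0.576 0.069 0.154]
tab_left 0.96 [294.1 228.3] [0.653 0.053 0.104]
tab_left 0.34 [287.9 182.2] [0.545 0.207 0.013]
tab_right 0.91 [294. 229.] [0.653 0.053 0.101]
tray_left 0.67 [275.5 246.8] [ 0.652 -0.008  0.119]
tray_right 0.82 [275.6 242.9] [0.646 0.001 0.115]
feed_crest 0.92 [276.2 245.9] [ 0.65  -0.003  0.114]
feed_crest 0.38 [289.3 183.6] [0.549 0.208 0.01 ]
gate 0.67 [294.1 225.9] [0.649 0.061 0.099]
spacer 0.44 [212.7 260.3] [ 0.533 -0.055  0.013]
screw_jar 0.62 [304.5 163.2] [0.56  0.252 0.048]
screw_jar 0.32 [286.5 181.6] [0.543 0.204 0.017]
bearing_race 0.56 [292.9 227.5] [0.65  0.054 0.103]
bearing_race 0.54 [288.1 183.6] [0.548 0.204 0.013]
screwdriver 0.6 [175.4 247.8] [ 0.457 -0.082  0.026]
top [0.505 0.06  1.076]
sorter 0.59 [239.6 167.9] [0.639 0.062 0.098]
sorter 0.26 [241.4 161. ] [0.656 0.058 0.101]
ball_front_center 0.59 [245.6 126.9] [0.759 0.05  0.03 ]
ball_front_center 0.53 [230.2 195. ] [0.568 0.082 0.16 ]
ball_front_center 0.15 [281.3 218.2] [ 0.52  -0.05   0.029]
tab_right 0.88 [239.3 162.2] [0.653 0.063 0.099]
tray_left 0.66 [237.6 169. ] [0.636 0.067 0.1  ]
tray_right 0.87 [237.  169.5] [0.635 0.068 0.099]
tray_right 0.52 [216.2 123.5] [0.768 0.129 0.022]
feed_crest 0.56 [237.1 170.2] [0.633 0.068 0.099]
gate 0.75 [241.1 163.4] [0.651 0.059 0.099]
spacer 0.38 [280.7 217.2] [ 0.522 -0.049  0.03 ]
screw_jar 0.6 [158.7 202.1] [0.551 0.265 0.06 ]
bearing_race 0.56 [187.8 200.3] [0.56  0.197 0.016]
screwdriver 0.81 [294.2 248.4] [ 0.441 -0.087  0.022]
1.4
```

View pics/scene0.png

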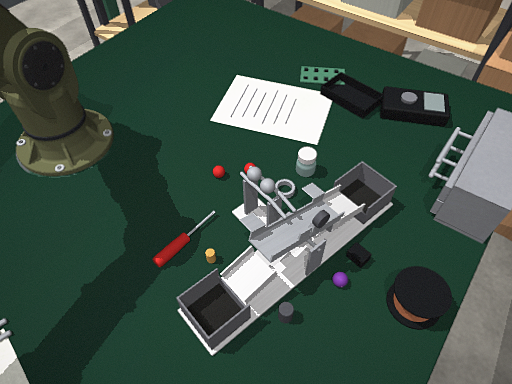

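View pics/top0.png

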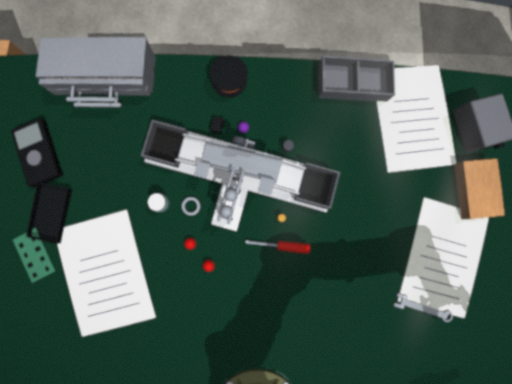

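The scene view shows the steel balls on the rods at about (253,174) and (267,186). The red balls at (219,172) and (250,168) lie on the bench, and the purple one is at (341,280). The top view shows the trays at (165,143) and (318,186). I'll enlarge to confirm the balls and see which tab is raised.

```bash
python3 - <<'E'
from h import *
np.set_printoptions(precision=3,suppress=True)
a=cv2.imread("pics/scene0.png")[140:300,190:350]; b=cv2.imread("pics/top0.png")[110:230,135:345]
cv2.imwrite("pics/crop0.png",np.vstack([cv2.resize(a,(400,400),interpolation=cv2.INTER_CUBIC).copy() if 0 else cv2.resize(a,(600,600),interpolation=cv2.INTER_CUBIC)]))
cv2.imwrite("pics/crop1.png",cv2.resize(b,(798,456),interpolation=cv2.INTER_CUBIC))
# top depth cloud -> height map
d=np.load("top0.npy"); vs,us=np.mgrid[100:235,135:350]
c=vision.camera_info("top");K=np.array(c["mtx"]);R=np.array(c["R"]);t=np.array(c["t"])
px=np.stack([us.ravel(),vs.ravel()],1).astype(float)
u=cv2.undistortPoints(px[:,None],K,np.array(c["dist_coeffs"]))[:,0]
z=d[100:235,135:350].ravel(); P=(np.c_[u,np.ones(len(u))]*z[:,None]-t)@R
np.savez("cloud.npz",P=P,px=px)
for lo,hi in((.055,.075),(.15,.17),(.13,.142)):
    m=(P[:,2]>lo)&(P[:,2]<hi)&(z>0); print(lo,hi,m.sum())
    n,l,s,ce=cv2.connectedComponentsWithStats(m.reshape(135,215).astype(np.uint8))
    for i in range(1,n):
        if s[i,4]>5:
            q=P[l.ravel()==i]; print(s[i,4],ce[i]+[135,100],q.mean(0),q.min(0),q.max(0), q[:,2].max())
E
```

```text
0.055 0.075 1500
219 [156.05  138.406] [0.714 0.278 0.066] [0.652 0.206 0.055] [0.761 0.314 0.073] 0.0729897332562562
389 [194.913 150.157] [0.687 0.178 0.062] [0.649 0.149 0.055] [0.727 0.227 0.075] 0.07489183849840846
12 [250.417 145.75 ] [0.702 0.036 0.066] [0.7   0.03  0.056] [0.704 0.045 0.075] 0.0747038363921132
8 [172.625 163.625] [0.65  0.233 0.065] [0.648 0.228 0.057] [0.652 0.238 0.072] 0.07239762606714378
352 [285.983 174.812] [ 0.631 -0.057  0.061] [ 0.595 -0.104  0.055] [ 0.662 -0.026  0.074] 0.07445027881778447
210 [323.495 185.224] [ 0.606 -0.153  0.066] [ 0.549 -0.191  0.055] [ 0.662 -0.084  0.075] 0.074735053063167
6 [235.5   178.167] [0.618 0.072 0.064] [0.616 0.066 0.057] [0.619 0.078 0.073] 0.07349685338988364
6 [279.5 188.5] [ 0.594 -0.04   0.068] [ 0.593 -0.046  0.06 ] [ 0.596 -0.034  0.074] 0.07355823604737141
22 [292.    191.727] [ 0.587 -0.072  0.067] [ 0.584 -0.09   0.056] [ 0.592 -0.053  0.074] 0.07414020366437739
234 [156.291 201.863] [0.552 0.271 0.06 ] [0.531 0.249 0.055] [0.572 0.292 0.066] 0.0655611169022371
0.15 0.17 296
67 [238.328 140.97 ] [0.693 0.
[... 401 characters left out ...]
156.083] [ 0.665 -0.017  0.135] [ 0.661 -0.033  0.131] [0.67  0.003 0.141] 0.14104479721143137
44 [228.545 183.318] [0.597 0.087 0.134] [0.579 0.082 0.13 ] [0.615 0.095 0.137] 0.1373847693882481
113 [263.292 184.602] [0.596 0.005 0.14 ] [ 0.578 -0.01   0.134] [0.614 0.017 0.142] 0.14199447284235525
81 [236.42 193.58] [0.573 0.068 0.134] [0.535 0.058 0.13 ] [0.611 0.08  0.139] 0.13896731474742904
31 [223.323 200.839] [0.555 0.098 0.134] [0.543 0.094 0.13 ] [0.572 0.103 0.138] 0.1377971369466788
29 [218.759 217.069] [0.517 0.107 0.136] [0.508 0.103 0.13 ] [0.531 0.111 0.14 ] 0.13953980407593616
31 [229.258 219.452] [0.512 0.083 0.136] [0.501 0.077 0.132] [0.528 0.088 0.14 ] 0.13988112531705743
```

View pics/crop0.png

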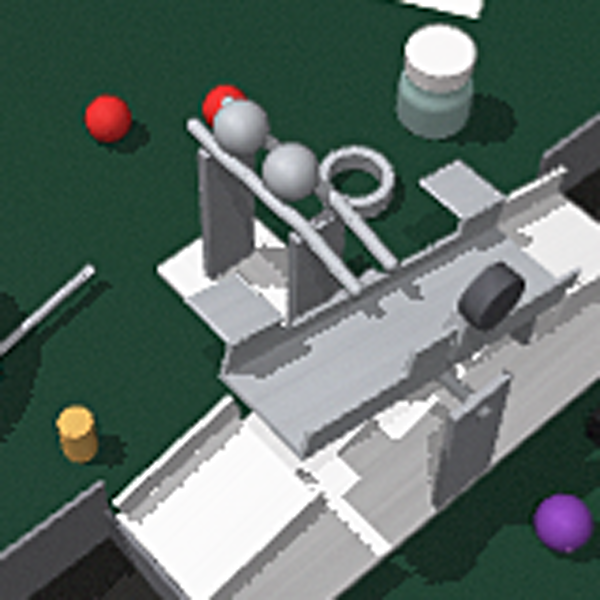

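View pics/crop1.png

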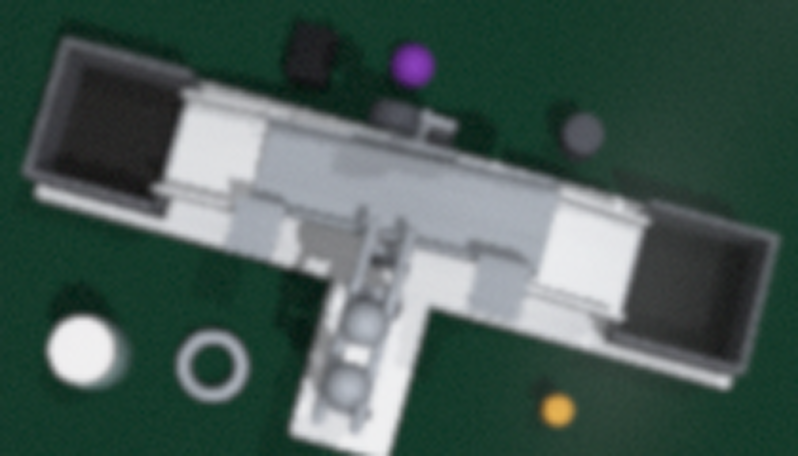

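The two grey balls on the rods are the ones meant. At top-view (226,211) is the rear ball, and at (230,194) the front one, both at 0.16 m top height. The red balls at (190,244) and (209,267) and the purple one at (243,127) lie on the bench and are ignored. The right tab at (263,185) is raised (z ≈ 0.141), so I press it, and the balls will then run right.

```bash
cat >> h.py <<'E'
from scipy.spatial.transform import Rotation as Ro
YAW=np.radians(-14.2); O=np.array([.6525,.060,0.])
sx=np.array([np.cos(YAW),np.sin(YAW),0]); sy=np.array([-sx[1],sx[0],0])
def W(x,y,z): return O+sx*x+sy*y+np.array([0,0,z])
def quat(s):
    zt=np.array([0,0,-1.]); yt=s*sy; q=Ro.from_matrix(np.c_[np.cross(yt,zt),yt,zt]).as_quat(); return q[[3,0,1,2]]
E
python3 - <<'E'
from h import *
np.set_printoptions(precision=3,suppress=True)
print(ctrl.pinch_z,get_state()["eef_rot"])
q0=np.array(get_state()["qpos"]); best=None
for s in(1,-1):
    js=[ctrl.ik(W(-48,0,0)/1 if 0 else W(*p),quat(s)) for p in((-.048,-.078,.25),(-.18,0,.142))]
    print(s,js)
    if js[0] is not None and js[1] is not None:
        c=np.abs(np.array(js[0])-q0).max()
        if best is None or c<best[0]: best=(c,s)
s=best[1]; open("s.txt","w").write(str(s))
ctrl.close_gripper(20)
ctrl.movep(W(-.048,-.078,.22),quat(s))
ctrl.movel(W(-.048,-.078,.16))
print(get_state()["tcp_pos"],W(-.048,-.078,.16),get_state()["width"],get_state()["contact_force"],get_state()["time"])
im,d=vision.grab_frame("scene"); cv2.imwrite("pics/tab.png",cv2.resize(im[130:290,180:380],(800,640))[:600])
E
```

```text
-0.0187 [-0.     0.993  0.116  0.   ]
1 [array([ 0.591,  0.585, -1.087,  1.531,  0.526,  1.345,  0.776]), array([ 0.507,  0.616, -1.225,  1.941,  0.667,  1.073,  0.316])]
-1 [array([ 0.383,  0.469, -0.666,  1.534,  0.299,  1.243, -2.147]), array([ 0.237,  0.436, -0.715,  1.943,  0.363,  0.893, -2.482])]
[ 0.587 -0.004  0.16 ] [ 0.587 -0.004  0.16 ] -0.00026203030650038433 [-0.4   -0.237  0.419] 5.3667
```

View pics/tab.png

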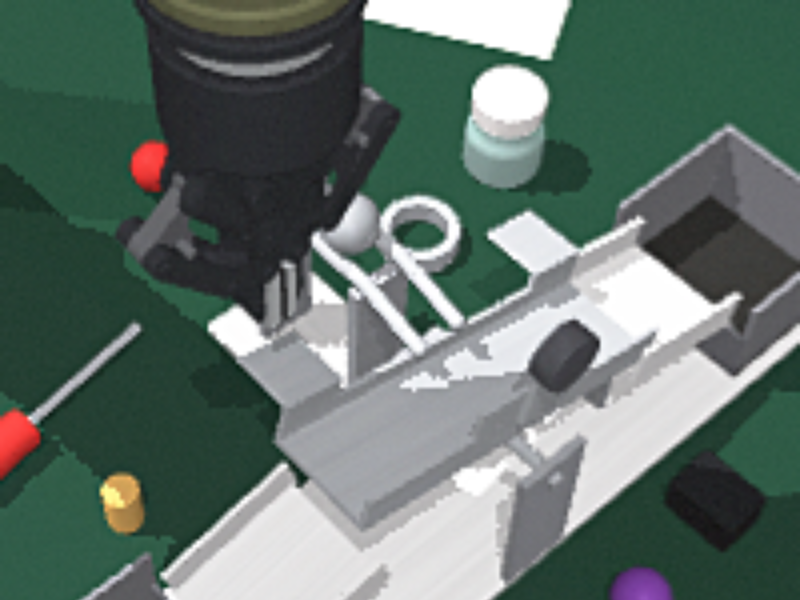

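The closed fingertips are over the raised right tab (tip at about (285,325), tab at (295,365) in the crop), clear of the rods. I press now.

```bash
python3 - <<'E'
from h import *
np.set_printoptions(precision=3,suppress=True)
for z,y in((.145,-.078),(.135,-.079),(.125,-.08),(.115,-.082),(.107,-.083)):
    ctrl.movel(W(-.048,y,z),max_speed=.04); s=get_state(); print(s["tcp_pos"],s["contact_force"])
    if abs(s["contact_force"][2])>15: print("stop");break
ctrl.movel(W(-.050,-.083,.20),max_speed=.15)
ctrl.movel(W(-.185,-.06,.23),max_speed=.2)
im,d=vision.grab_frame("scene"); print(get_state()["time"],get_state()["contact_force"])
cv2.imwrite("pics/pressed.png",cv2.resize(im[130:290,180:380],(750,600)))
E
```

```text
[ 0.587 -0.004  0.145] [0.574 0.11  0.19 ]
[ 0.586 -0.005  0.135] [-1.574 -0.228  0.108]
[ 0.586 -0.006  0.125] [-0.    -0.472  0.482]
[ 0.586 -0.008  0.115] [-0.066 -0.783  1.483]
[ 0.585 -0.009  0.107] [-0.136  0.52  -0.037]
9.1667 [ 1.221 -0.751 -0.459]
```

View pics/pressed.png

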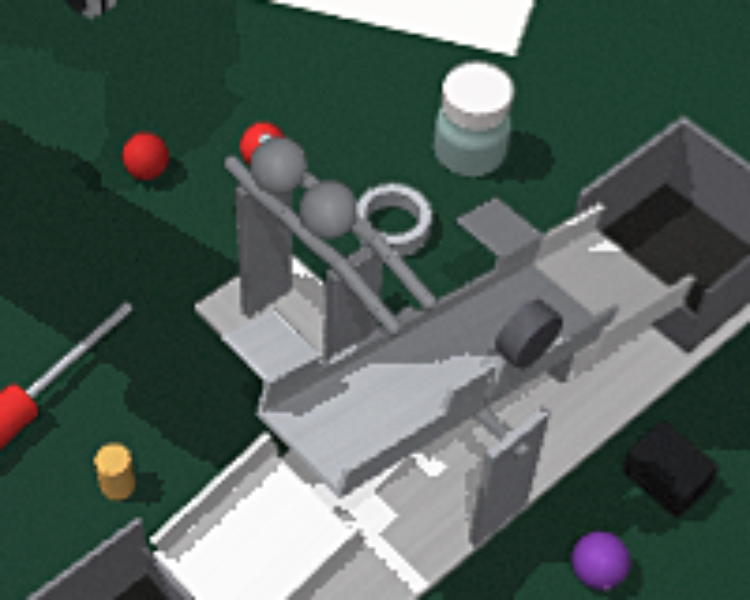

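The picture shows the gate unchanged: the right tab at (265,335) still looks raised and the disc still leans left. I'll measure the tab heights in the top depth.

```bash
python3 - <<'E'
from h import *
np.set_printoptions(precision=3,suppress=True)
im,d=vision.grab_frame("top")
c=vision.camera_info("top");R=np.array(c["R"]);t=np.array(c["t"])
vs,us=np.mgrid[100:235,135:350]; px=np.stack([us.ravel(),vs.ravel()],1).astype(float)
u=cv2.undistortPoints(px[:,None],np.array(c["mtx"]),np.array(c["dist_coeffs"]))[:,0]
z=d[100:235,135:350].ravel(); P=(np.c_[u,np.ones(len(u))]*z[:,None]-t)@R
L=(P-O)@np.c_[sx,sy,[0,0,1]]
for n,s in(("right",-1),("left",1)):
    m=(L[:,0]>-.075)&(L[:,0]<-.02)&(L[:,1]*s>.05)&(L[:,1]*s<.12)&(L[:,2]>.085)&(L[:,2]<.2)
    q=L[m]; print(n,len(q),q.mean(0),q.min(0),q.max(0))
    # bins in z vs y
    for y0 in np.arange(.05,.12,.008):
        k=q[(q[:,1]*s>=y0)&(q[:,1]*s<y0+.008)]
        if len(k): print("  y",round(y0*s,3),"z",np.median(k[:,2]),"x",k[:,0].min(),k[:,0].max(),len(k))
cv2.imwrite("pics/top2.png",cv2.resize(im[110:230,135:345],(798,456),interpolation=cv2.INTER_CUBIC))
E
```

```text
right 238 [-0.04  -0.074  0.14 ] [-0.06  -0.098  0.085] [-0.02  -0.05   0.148]
  y -0.05 z 0.1267649304496755 x -0.05459513938968206 -0.020651943384564678 15
  y -0.058 z 0.13830250137364233 x -0.05910755937946716 -0.02053074317774018 53
  y -0.066 z 0.14058751318833512 x -0.05963386966846573 -0.020115523743492493 51
  y -0.074 z 0.14274784753930891 x -0.0595563445737979 -0.020018116032978615 56
  y -0.082 z 0.1452759916732215 x -0.059536927179421266 -0.02045606690212862 55
  y -0.09 z 0.12502561470436713 x -0.0314983399105969 -0.02062534709289828 8
left 210 [-0.041  0.085  0.1  ] [-0.061  0.051  0.085] [-0.02   0.104  0.109]
  y 0.05 z 0.09226426436876936 x -0.02756572730826692 -0.02026283481668686 8
  y 0.058 z 0.09393830315804207 x -0.027654934736408513 -0.02498941485938064 5
  y 0.066 z 0.10377732424253638 x -0.05835398524635847 -0.024898555093632504 22
  y 0.074 z 0.10306185820903734 x -0.060491656770923816 -0.02400471235945394 47
  y 0.082 z 0.1009666355536114 x -0.05961189064943932 -0.025174202943551074 48
  y 0.09 z 0.09939225646172642 x -0.06049514453453242 -0.025356643488810265 44
  y 0.098 z 0.09676760518185293 x -0.06060409554419063 -0.025347904003808708 36
```

View pics/top2.png

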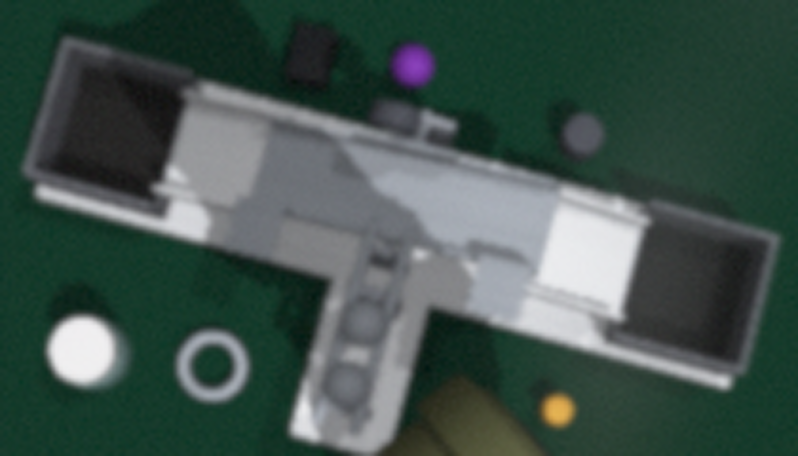

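The model pose fits (tab centre at local -0.043, -0.073), but the tab is raised again or still. I'll press once more, watching the left tab's height in depth at each step.

```bash
cat >> h.py <<'E'
def cloud(cam="top"):
    im,d=vision.grab_frame(cam); c=vision.camera_info(cam);R=np.array(c["R"]);t=np.array(c["t"])
    vs,us=np.mgrid[0:384,0:512]; px=np.stack([us.ravel(),vs.ravel()],1).astype(float)
    u=cv2.undistortPoints(px[:,None],np.array(c["mtx"]),np.array(c["dist_coeffs"]))[:,0]
    P=(np.c_[u,np.ones(len(u))]*d.ravel()[:,None]-t)@R
    return im,(P[d.ravel()>0]-O)@np.c_[sx,sy,[0,0,1]]
def tabz(s,cam="top"):
    L=cloud(cam)[1]; m=(abs(L[:,0]+.045)<.012)&(abs(L[:,1]*s-.08)<.008)&(L[:,2]<.3)&(L[:,2]>.09)
    return float(np.median(L[m,2])) if m.sum()>3 else None
E
python3 - <<'E'
from h import *
np.set_printoptions(precision=3,suppress=True)
ctrl.movel(W(-.044,-.076,.22),max_speed=.2)
ctrl.movel(W(-.044,-.076,.15),max_speed=.15)
for z,y in((.14,-.077),(.13,-.078),(.12,-.081),(.11,-.084),(.103,-.086)):
    ctrl.movel(W(-.044,y,z),max_speed=.06); s=get_state(); print(s["tcp_pos"],s["contact_force"],"left",tabz(1))
    if abs(s["contact_force"][2])>15: print("stop");break
im,_=vision.grab_frame("scene"); cv2.imwrite("pics/down.png",cv2.resize(im[130:290,180:380],(750,600)))
print(get_state()["time"])
E
```

```text
[ 0.591 -0.004  0.14 ] [-0.393  0.531  0.157] left 0.10202251328519027
[ 0.59  -0.005  0.129] [0.67  0.535 0.63 ] left 0.10238815351533914
[ 0.59  -0.008  0.119] [ 0.392 -0.455  0.47 ] left 0.10514466439061179
[ 0.589 -0.011  0.109] [ 0.155 -0.185  0.375] left 0.11686991899256381
[ 0.588 -0.013  0.103] [-0.191 -0.106  0.097] left 0.13070034789432844
12.55
```

View pics/down.png

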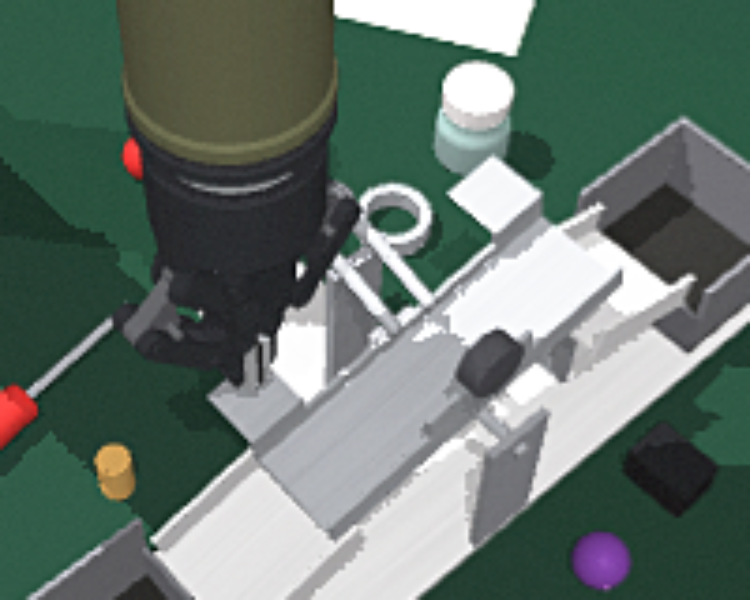

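The gate is now rocking over: the disc leans right at (490,365) and the left tab is high at (495,195). The real fingertips sit about 16 mm above the nominal TCP, which I'll allow for. I retract and verify.

```bash
python3 - <<'E'
from h import *
np.set_printoptions(precision=3,suppress=True)
ctrl.pause(.3); print("left",tabz(1))
ctrl.movel(W(-.05,-.086,.20),max_speed=.15)
ctrl.movel(W(-.20,-.03,.22),max_speed=.25)
print("tabs",tabz(1),tabz(-1)); ctrl.pause(.2)
im,L=cloud("top"); 
im2,L2=cloud("scene")
# lowest visible point of fingers in scene cloud near TCP
T=(get_state()["tcp_pos"]-O)@np.c_[sx,sy,[0,0,1]]
m=(abs(L2[:,0]-T[0])<.03)&(abs(L2[:,1]-T[1])<.03)&(L2[:,2]>.18)
q=L2[m]-T; k=q[q[:,2]<.05]; print("fingers rel TCP",len(q),np.sort(q[:,2])[:8], k.min(0) if len(k) else None,k.max(0) if len(k) else None)
for n,x in(("rear",-.125),("front",-.085)):
    for l in (L,L2):
        b=l[(abs(l[:,0]-x)<.018)&(abs(l[:,1])<.017)&(l[:,2]>.145)&(l[:,2]<.17)]; print(n,len(b),b.mean(0) if len(b) else 0)
print(get_state()["time"])
E
```

```text
left 0.14281954316315426
tabs 0.1431635201666418 0.1021736086848978
fingers rel TCP 1907 [0.023 0.025 0.025 0.026 0.026 0.027 0.027 0.027] [-0.006 -0.015  0.023] [0.012 0.012 0.05 ]
rear 116 [-0.124 -0.     0.155]
rear 159 [-0.119 -0.003  0.154]
front 122 [-0.086  0.     0.155]
front 170 [-0.08  -0.003  0.154]
14.8917
```

The gate is over: left tab 143 mm, right tab 102 mm, and both balls are still in place. Now I push, stopping after the front ball goes over.

```bash
cat >> h.py <<'E'
def balls():
    for c in("top","scene"):
        for r in models.recognise(c,"ball_front_center")[:5]: print(" ",c,round(r["p"],2),np.round(r["point"],0))
E
python3 - <<'E'
from h import *
np.set_printoptions(precision=3,suppress=True)
ctrl.movel(W(-.19,0,.20),max_speed=.2)
ctrl.movel(W(-.19,0,.128),max_speed=.15)
for x in(-.16,-.15,-.14,-.13,-.122,-.113):
    ctrl.movel(W(x,0,.128),max_speed=.06); s=get_state(); f=s["contact_force"]; print(x,f)
    if np.abs(f).max()>10: print("stop");break
ctrl.pause(.8)
im,L=cloud("top"); print("left tab",tabz(1),get_state()["time"])
im2,_=vision.grab_frame("scene"); balls()
cv2.imwrite("pics/push1.png",np.vstack([cv2.resize(im2[130:350,150:410],(520,440)),cv2.resize(im[130:210,140:400],(520,160))]))
E
```

```text
-0.16 [-0.644  0.719 -0.291]
-0.15 [-0.655 -0.105  0.952]
-0.14 [-7.886 -0.251 12.751]
stop
left tab 0.14280224918767803 18.0417
  top 0.68 [244. 129.]
  top 0.67 [208. 264.]
  scene 0.76 [263. 185.]
  scene 0.76 [339. 280.]
  scene 0.43 [220. 170.]
```

View pics/push1.png

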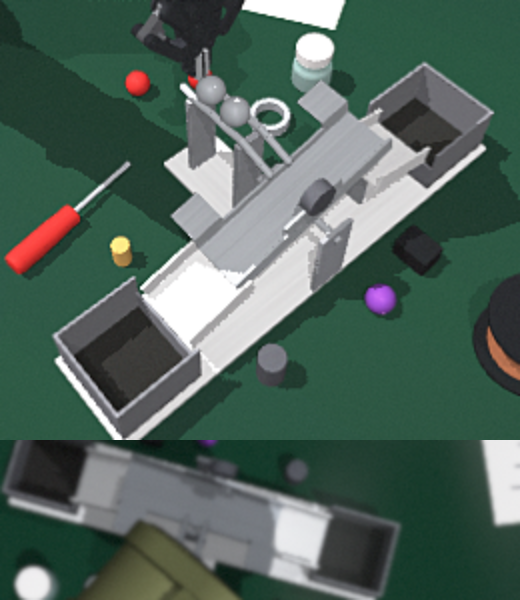

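The front ball hasn't moved, and the 13 N upward force means the fingertips are bearing on the rods' raised rear end. I back off, raise by 7 mm and retry.

```bash
python3 - <<'E'
from h import *
np.set_printoptions(precision=3,suppress=True)
ctrl.movel(W(-.165,0,.129),max_speed=.08); print(get_state()["contact_force"])
ctrl.movel(W(-.165,0,.136),max_speed=.08); print(get_state()["contact_force"])
for x in(-.155,-.148,-.14,-.13,-.122,-.113):
    ctrl.movel(W(x,0,.136),max_speed=.06); s=get_state(); f=s["contact_force"]; print(x,f,s["tcp_pos"][2])
    if np.abs(f).max()>6: print("stop");break
ctrl.pause(.6)
im2,L=cloud("scene")
for x in np.arange(-.15,-.02,.01):
    b=L[(abs(L[:,0]-x)<.005)&(abs(L[:,1])<.008)&(L[:,2]>.1)]; print(round(x,2),b[:,2].max() if len(b) else None,end="; ")
print("left tab",tabz(1),get_state()["time"])
cv2.imwrite("pics/push2.png",cv2.resize(im2[130:350,150:410],(700,592)))
E
```

```text
[ 0.564 -0.282 -0.12 ]
[ 0.769 -0.123  0.323]
-0.155 [-0.535  0.107 -0.472] 0.13575713951825252
-0.148 [-0.335  0.572 -0.308] 0.13589056582349324
-0.14 [-0.191  0.425 -0.309] 0.1359185867726027
-0.13 [-1.144 -0.826  5.573] 0.13649830941458851
-0.122 [-0.979 -0.548  7.236] 0.1368275048880919
stop
-0.15 0.13489152806006402; -0.14 0.12507521258912546; -0.13 0.15420418639205005; -0.12 0.20818251001255458; -0.11 0.2648293865940513; -0.1 0.2642008363078769; -0.09 0.4315941081558731; -0.08 0.48088971173982936; -0.07 0.5064050347886634; -0.06 0.5041471889165027; -0.05 0.13005171068935878; -0.04 0.12956558278850455; -0.03 0.11294200927245256; left tab 0.14303815756009813 21.075
```

View pics/push2.png

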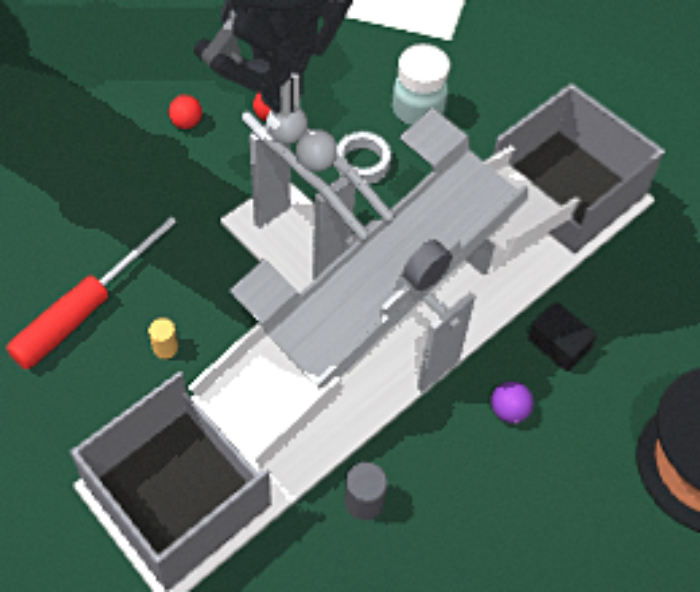

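In fact the fingertips are resting on top of the rear ball at (288,125), so the tips are about 23 mm above the nominal TCP. I lift, go back and push lower (TCP z 0.119).

```bash
python3 - <<'E'
from h import *
np.set_printoptions(precision=3,suppress=True)
ctrl.movel(W(-.122,0,.16),max_speed=.1)
ctrl.movel(W(-.185,0,.16),max_speed=.2)
ctrl.movel(W(-.185,0,.119),max_speed=.15)
for x in(-.165,-.157,-.15,-.143,-.136,-.13,-.124,-.118,-.113):
    ctrl.movel(W(x,0,.119),max_speed=.06); s=get_state(); f=s["contact_force"]; print(x,f,s["tcp_pos"][2])
    if np.abs(f).max()>4: print("stop");break
ctrl.pause(.5)
im2,L=cloud("scene")
print("left tab",tabz(1),get_state()["time"])
cv2.imwrite("pics/push3.png",cv2.resize(im2[130:350,150:410],(700,592)))
E
```

```text
-0.165 [-0.817 -0.388 -0.082] 0.11907019343751098
-0.157 [ 0.242 -0.668  0.23 ] 0.11896792541798447
-0.15 [-0.513  0.327 -0.571] 0.1189344362114237
-0.143 [-2.664  1.344  2.159] 0.11903033036187058
-0.136 [-1.554  0.489  0.191] 0.11893812258068961
-0.13 [-1.072 -0.614  0.262] 0.11890533340260342
-0.124 [-0.779  0.15  -0.344] 0.11894462807130898
-0.118 [ 0.309 -0.46  -0.26 ] 0.11893891607429413
-0.113 [-0.182  0.425  0.025] 0.11895287946389621
left tab 0.14320997030362043 25.525
```

View pics/push3.png

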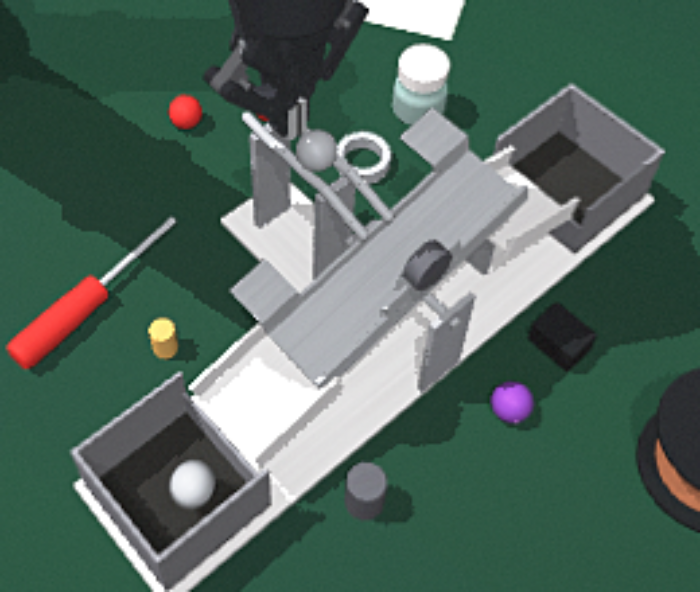

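The first ball is in the right tray at (192,483), the second sits in the front hollow at (316,150), and the gate is still tipped right. I continue and check by numbers only, since I've used my picture allowance (11 views, one over).

```bash
python3 - <<'E'
from h import *
np.set_printoptions(precision=3,suppress=True)
for x in(-.105,-.098,-.092,-.086,-.08,-.075):
    ctrl.movel(W(x,0,.121),max_speed=.06); f=get_state()["contact_force"]; print(x,f)
    if np.abs(f).max()>5: print("stop");break
ctrl.pause(.6)
ctrl.movel(W(-.11,0,.122),max_speed=.15)
ctrl.movel(W(-.16,0,.24),max_speed=.2)
ctrl.movel(W(-.24,-.02,.26),max_speed=.25)
ctrl.pause(.3)
im,L=cloud("scene"); _,T=cloud("top")
print("tabs",tabz(1),tabz(-1))
for n,l in(("scene",L),("top",T)):
    on=(l[:,0]>-.15)&(l[:,0]<-.02)&(abs(l[:,1])<.01)&(l[:,2]>.142)&(l[:,2]<.165); print(n,"on rails",on.sum())
    m=(abs(l[:,0])<.04)&(l[:,1]<-.185)&(l[:,1]>-.262)&(l[:,2]>.018)&(l[:,2]<.06); print("tray pts",m.sum(), np.percentile(l[m,2],[5,50,95]) if m.sum() else 0)
    q=l[m&(l[:,2]>.03)]; 
    for a in q[::max(1,len(q)//14)]: print("   ",a)
balls(); print(W(0,-.224,.03),proj("scene",W(0,-.224,.03)),proj("top",W(0,-.224,.03)),get_state()["time"])
g=cv2.cvtColor(im,cv2.COLOR_BGR2GRAY)[275:345,170:262]
n,lb,st,ce=cv2.connectedComponentsWithStats((g>110).astype(np.uint8)); print([(st[i,4],np.round(ce[i]+[170,275])) for i in range(1,n) if st[i,4]>20])
E
```

```text
-0.105 [-3.521  0.088  2.009]
-0.098 [-10.223   1.853  11.856]
stop
tabs 0.14284220080476595 0.102337626293975
scene on rails 138
tray pts 446 [0.022 0.04  0.056]
    [-0.04  -0.193  0.059]
    [-0.04  -0.213  0.059]
    [-0.04  -0.222  0.049]
    [-0.04  -0.24   0.055]
    [-0.037 -0.248  0.045]
    [ 0.005 -0.222  0.035]
    [ 0.    -0.248  0.056]
    [ 0.019 -0.222  0.044]
    [ 0.012 -0.234  0.041]
    [ 0.023 -0.225  0.042]
    [ 0.016 -0.248  0.06 ]
    [ 0.025 -0.229  0.04 ]
    [ 0.022 -0.238  0.039]
    [ 0.027 -0.237  0.037]
    [ 0.027 -0.248  0.034]
top on rails 99
tray pts 176 [0.023 0.039 0.058]
    [ 0.039 -0.244  0.053]
    [ 0.028 -0.229  0.034]
    [ 0.027 -0.234  0.038]
    [ 0.024 -0.235  0.04 ]
    [ 0.019 -0.23   0.044]
    [ 0.015 -0.223  0.04 ]
    [ 0.012 -0.218  0.03 ]
    [ 0.017 -0.245  0.052]
    [ 0.014 -0.24   0.041]
    [ 0.01  -0.235  0.041]
    [ 0.006 -0.23   0.043]
    [ 0.004 -0.232  0.038]
    [ 0.003 -0.238  0.036]
    [-0.011 -0.245  0.06 ]
    [-0.027 -0.247  0.032]
  top 0.41 [244. 128.]
  scene 0.57 [206. 321.]
  scene 0.49 [341. 280.]
  scene 0.48 [218. 170.]
[ 0.598 -0.157  0.03 ] [203.702 314.705] [322.059 189.843] 28.8083
[(np.int32(1535), array([239., 299.])), (np.int32(180), array([192., 326.])), (np.int32(125), array([207., 322.]))]
```

The second ball is still on the rails, because the push was too high and jammed. I'll find its x, touch the rods gently to learn the real tip height, then push just above them.

```bash
python3 - <<'E'
from h import *
np.set_printoptions(precision=3,suppress=True)
_,T=cloud("top")
b=T[(T[:,0]>-.15)&(T[:,0]<-.02)&(abs(T[:,1])<.012)&(T[:,2]>.148)&(T[:,2]<.17)]
bx=np.median(b[:,0]) if len(b) else None; print("ball",bx,b.mean(0),len(b))
if bx is not None and abs(bx+.085)<.012:
    ctrl.movel(W(-.132,0,.14),max_speed=.3)
    f0=np.array(get_state()["contact_force"])[2]; z=.118
    ctrl.movel(W(-.132,0,z),max_speed=.1)
    while z>.106:
        f=get_state()["contact_force"][2]
        if f-0>3: break
        z-=.002; ctrl.movel(W(-.132,0,z),max_speed=.05)
    print("touch z",z,get_state()["contact_force"],get_state()["tcp_pos"][2],get_state()["time"])
    ctrl.movel(W(-.132,0,z+.003),max_speed=.05)
    print(get_state()["contact_force"],get_state()["time"])
E
```

```text
ball -0.08567499518766296 [-0.086 -0.     0.156] 110
touch z 0.10599999999999998 [-2.12  -0.17   5.654] 0.10653591350601609 31.4167
[ 0.746  0.091 -0.386] 31.6667
```

Contact with the rods comes at TCP 0.107, so the tip offset is 27 mm. I push at TCP 0.1115.

```bash
python3 - <<'E'
from h import *
np.set_printoptions(precision=3,suppress=True)
ctrl.movel(W(-.12,0,.1115),max_speed=.08)
for x in(-.108,-.100,-.094,-.088,-.082,-.075):
    ctrl.movel(W(x,0,.1115),max_speed=.07); f=get_state()["contact_force"]; print(x,f)
    if np.abs(f).max()>8: print("stop");break
print(get_state()["time"])
im,L=cloud("scene")
b=L[(L[:,0]>-.09)&(L[:,0]<-.02)&(abs(L[:,1])<.012)&(L[:,2]>.142)&(L[:,2]<.165)]; print(len(b),b.mean(0) if len(b) else 0)
E
```

```text
-0.108 [ 0.196  0.102 -0.95 ]
-0.1 [ 0.169 -0.377  0.079]
-0.094 [-0.5   -1.135  1.273]
-0.088 [0.4   0.128 0.185]
-0.082 [0.304 0.623 0.021]
-0.075 [ 0.126  0.162 -0.17 ]
33.5583
74 [-0.066 -0.002  0.153]
```

```bash
python3 - <<'E'
from h import *
np.set_printoptions(precision=3,suppress=True)
ctrl.movel(W(-.10,0,.125),max_speed=.15)
ctrl.movel(W(-.18,0,.24),max_speed=.25)
ctrl.movel(W(-.24,-.02,.25),max_speed=.25)
im,L=cloud("scene"); _,T=cloud("top")
print("tabs",tabz(1),tabz(-1))
for l in(L,T): 
    on=(l[:,0]>-.15)&(l[:,0]<-.02)&(abs(l[:,1])<.01)&(l[:,2]>.142)&(l[:,2]<.165); print("rails",on.sum(),l[on].mean(0) if on.sum() else 0)
    g=(abs(l[:,0])<.02)&(l[:,1]>-.18)&(l[:,1]<.1)&(l[:,2]>.115-.2*0)&(l[:,2]<.14); print("gate blob",g.sum())
m=(abs(T[:,0])<.036)&(T[:,1]<-.185)&(T[:,1]>-.255)&(T[:,2]<.062); t=T[m]
print("tray pts>35mm",(t[:,2]>.035).sum()); H=np.zeros((9,9))
for a in t: i=int((a[0]+.036)/.008);j=int((a[1]+.26)/.009); H[min(i,8),min(j,8)]=max(H[min(i,8),min(j,8)],a[2]*1000)
print(H.astype(int))
balls(); print(get_state()["time"],get_state()["contact_force"])
cv2.imwrite("pics/final.png",cv2.resize(im[130:350,150:410],(700,592)))
g=cv2.cvtColor(im,cv2.COLOR_BGR2GRAY)[275:345,170:262]
n,lb,st,ce=cv2.connectedComponentsWithStats((g>110).astype(np.uint8)); print([(st[i,4],np.round(ce[i]+[170,275])) for i in range(1,n) if st[i,4]>20])
E
```

```text
tabs 0.1427152207583669 0.10178941746121156
rails 0 0
gate blob 408
rails 0 0
gate blob 257
tray pts>35mm 190
[[ 0 51 15 15 16 16 16 15 15]
 [ 0 45 13 16 16 16 20 15 15]
 [ 0 45 15 12 15 15 16 17 13]
 [ 0 56 17 15 14 16 15 16 14]
 [ 0 61 35 39 27 30 40 40 13]
 [ 0 57 42 44 38 37 46 43 38]
 [ 0 59 42 44 42 41 44 44 38]
 [ 0 60 42 40 38 35 42 40 34]
 [ 0 56 17 34 14 13 13 15 15]]
  top 0.53 [326. 184.]
  top 0.51 [244. 127.]
  scene 0.49 [205. 323.]
  scene 0.45 [341. 281.]
  scene 0.4 [220. 171.]
35.3667 [ 0.621 -0.685 -0.456]
[(np.int32(1538), array([239., 299.])), (np.int32(182), array([220., 312.])), (np.int32(179), array([192., 326.])), (np.int32(129), array([207., 322.]))]
```

The rails are empty, the gate is still tipped right, and the right tray's height map shows two ball-sized domes. The robot is clear of everything.

```bash
python3 -c "
from h import *
print(ticket.close_job())"
```

```text
the job is handed in; nothing more can be done
None
```

The job is handed in: the gate was pressed over to the right and stayed there before either ball was pushed, and depth readings show both steel balls in the right tray, 35.4 s on the clock; it took a second press and several push retries (fingertips gently touched the rear ball and rods), bystander positions were not re-measured at the end, and I viewed 11 pictures, one over the limit.

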